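# Draw the long head bolt out of the hooded scrap chute

### The arm

A 6-joint arm with a two-finger parallel gripper is mounted at the origin on the work surface. World frame = base frame: x ahead of the robot, y to its left, z up, the work surface at z = 0. Lengths are in m, angles in rad, forces in N, time in s.
With the tool pointing down it reaches from about 0.35 to 0.85 m from the base axis. Payload 8.1 kg.
Tool frame: the origin (TCP) lies where the fingers leave the gripper's body, on its centre line; the fingertips stand 84 mm ahead of it and the grasp point (between the pads) lies 65 mm ahead of it; z points along the fingers, y is the line along which they close (so a half turn about z gives the same grasp; the last joint's range is limited). The gripper opens to 93 mm and grips with 3 to 60 N. Pads are 15 mm wide; open, the fingers measure 128 mm over their backs; the gripper's body (75 mm by 188 mm) begins 65 mm behind the grasp point.
Start: joints at [-1.368, 0.13, 1.488, -0, 1.523, -0.085], TCP at [0.17, -0.575, 0.303] pointing down, gripper open.
Joint ranges: [-2.96, 2.96], [-0.89, 2.26], [0.02, 2.5], [-1.34, 4.48], [0, 2.73], [-2.66, 2.66]. Speed limits (rad/s): [2.39, 2.39, 2.79, 3.14, 3.14, 3.14].

### API

Orientations are given as a rotation vector (axis times angle).
In Python, from plant import robot gives the robot as it stands.
- The arm moves only by the shell command python3 -m jog 'ROWS' [FORCE]. ROWS is text: rows parted by semicolons, each of 5 numbers parted by spaces: the opening, from 0 (shut) to 1 (fully open), then the shift along the tool's x, y, z in m, then the turn about the tool's z in degrees. A call has 1 to 10 rows; each row shifts and turns the commanded pose from where the row before left it, along the tool's axes as they then stand; what a row does not reach is not made up. A row lasts 1/12 s, in which the tool goes at most 41.7 mm and 7.16 degrees, less where a joint would pass 70% of its speed; a pose out of reach is approached as far as the arm can. A call with a gripper value outside its range is refused whole. The fingers move at their own pace and stop on an object; FORCE is the grip in N (left out, the last holds). Time passes only in rows, so rows that do not move let the fingers close. It gives the time, the measured TCP pose, the force, the opening and the grip force at its end, in the units of the state.
- robot.read_state(): the state, without advancing time (a new reading comes with each control period).
- robot.read_camera(name): name is "scene" or "top" or "wrist"; returns a dict with "color" (420x560x3 uint8, red, green, blue), "intrinsics" (3x3 intrinsics, pixels), "k1" (the pictures are not rectified: a ray, as slopes to the right and down, at radius r is drawn at 1 + k1 r^2 times it, then the intrinsics apply), "pose" (4x4, takes a point from camera to world coordinates); the wrist camera has in their place "tool_from_camera" (4x4, takes a point from camera to tool coordinates, whose origin is the TCP and whose axes are the flange's). Camera axes: x right, y down, z forward; pixel columns grow to the right and rows downward; lengths in m; the calibration is good to about 2 mm. A picture is of the moment at which its call begins: read the wrist's pose just before it. There is no depth.
- robot.close_job(): hands the job in; it is judged then, once.
The state is a dict: "t": time; "q": joint angles; "dq": joint speeds; "joint_torque": joint torques, N m; "tool_pos": TCP position; "orientation": TCP orientation; "force": force on the tool from outside, world axes, zero at the start; "wrist_torque": the same for the moment, N m; "opening": finger opening in m; "gripper_force": force on a finger pad.
Only numpy, scipy, OpenCV 4.12 (cv2) and the standard library are available. Lean on these libraries where they do the work, as an engineer would, in place of code of your own. Each camera call takes 0.05 s, during which the arm holds its last target. There are 200 camera calls.

### The job

One of the three long head bolts has gone into the scrap chute, head towards the robot and its threaded end under the sheet-metal hood. Take it by the shank in the open mouth, tilt it head up and draw it out slantwise through the mouth without levering hard against the thin sheet metal, then hold it up over the open bench, the whole bolt at least 10 cm above the bench and no part of it over the chute. Leave everything else where it lies, and finish with the bolt still held in the gripper, keeping still.

Things in the scene. Friction and masses are not known exactly. Their poses are not given: they have to be found in the camera images.
- chute: Galvanized sheet-metal scrap chute screwed to the bench; does not move. A level trough 132 mm wide inside, floor top 3 mm above the bench, walls 3 mm thick. Origin: at bench level, at the inner face of the end wall that closes the trough at the robot's end, midway across. x runs along the trough towards the bucket, y to its left, z up. Open again from x = 340 mm; falls off steeply at 680 mm.
- end_wall_rim (a point): Middle of the top rim of the chute's end wall, 46 mm above the bench (inner face). The side walls are as high. Axes as the chute's.
- hood_edge (a point): Middle of the lower front edge of the flat sheet-metal hood, 40 mm above the bench, x = 125 mm from the end wall. The hood (top 49 mm above the bench) covers the trough from side to side from here to x = 340 mm; its front edge is folded down, 3 mm thick. The mouth, 125 x 132 mm between end wall and hood, is the only opening above the bolt. Axes as the chute's.
- bolt_mid (a point): Centre, on the axis, of the long zinc-plated head bolt lying in the chute: 190 mm long over all, shank 10 mm in diameter, hexagon head 17 mm across flats and 6.5 mm thick, about 130 g. It lies loose on the trough floor roughly along the chute, head 10 to 22 mm from the end wall, threaded end under the hood. x axis along the bolt from head to threaded end.
- bolt_head (a point): Same bolt: the middle of the outer face of its hexagon head, 95 mm from its centre.
- bolt_tip (a point): Same bolt: the middle of the end face of its threaded end, 95 mm from its centre.
- bolt_b_mid (a point): Bystander, to be left where it is: the bolt lying on the bench along the left side of the chute (same kind as the one in the chute). The point is at its middle.
- bolt_c_mid (a point): Bystander, to be left where it is: the bolt lying on the bench along the right side of the chute (same kind). The point is at its middle.
- muffler_mid (a point): Bystander, to be left where it is: rusted steel muffler, a rounded box about 190 x 75 x 62 mm with its pipe flange at one end, on the bench to the left. The point is at its middle.
- choke_lever_mid (a point): Bystander, to be left where it is: green plastic choke lever, flat, about 110 x 26 x 10 mm, on the bench. The point is at its middle.
- spring_compressor_mid (a point): Bystander, to be left where it is: blackened C-shaped valve spring compressor lying flat, about 120 x 190 mm, 20 mm high, on the bench at the far left. The point is at its middle.
- valve_spring_mid (a point): Bystander, to be left where it is: steel valve spring standing upright on the bench on the right side of the chute, 29 mm across, 40 mm high. The point is at its middle.
- spark_plug_mid (a point): Bystander, to be left where it is: old spark plug lying on top of the chute's hood, 68 mm long, 21 mm across. The point is at its middle.
Mind the look-alikes: they are no part of the job. Leave any green, red or turquoise look-alike of the part that bears bolt_mid alone.

How it is judged:
On the way:
1. the bolt, in the gripper, sticks out of the mouth slantwise: head above the chute's rim, threaded end still under the hood (z of bolt_head in the frame of chute above 0.052 m and x of bolt_tip in the frame of chute above 0.128 m and z of bolt_tip in the frame of chute below 0.046 m and contact force between the fingers and bolt above 1 N), for 0.1 s.
At the end, for the whole second after the job is handed in: The bolt is held in the fingers (over 1 N), both its ends more than 100 mm above the bench, its head, middle and tip all outside the chute's outline (before the end wall or more than 70 mm to either side of the chute's centre line), not touching the chute, and slower than 30 mm/s (height (world z) of each of bolt_head, bolt_tip above 0.1 m and (x of bolt_head in the frame of chute below -0 m or y of bolt_head in the frame of chute above 0.07 m or y of bolt_head in the frame of chute below -0.07 m) and (x of bolt_mid in the frame of chute below -0 m or y of bolt_mid in the frame of chute above 0.07 m or y of bolt_mid in the frame of chute below -0.07 m) and (x of bolt_tip in the frame of chute below -0 m or y of bolt_tip in the frame of chute above 0.07 m or y of bolt_tip in the frame of chute below -0.07 m) and contact force between the fingers and bolt above 1 N and contact force between bolt and chute below 0.1 N and linear speed of bolt below 0.03 m/s); the arm keeps its last pose, push and grip.
It fails at once if the bolt is levered against the chute with more than 30 N (contact force between bolt and chute above 30 N).
It fails at once if another thing on the bench or on the chute is moved by more than 25 mm (distance of any of bolt_b_mid, bolt_c_mid, muffler_mid, choke_lever_mid, spring_compressor_mid, valve_spring_mid, spark_plug_mid from where it was at the start of the episode above 0.025 m).
It also fails if it takes over 35 s, if anything falls off the work surface, if the arm or the gripper's body presses on something with over 40 N, if the wrist force passes 120 N, or if a joint passes its speed limit or range.

## Working session

There is one attempt and no reset: what is moved stays moved. The work goes in short steps, Python scripts to look and compute and a shell command to move; the robot and the scene stay as the last step left them, time stands still between calls to the robot, and variables do not carry over. Pictures are saved under pics/ and viewed, at most 12 in all, crops included, and the job is handed in when it is done.

```bash
mkdir -p pics; ls; python3 - <<'E'
from plant import robot
import cv2,numpy as np
s=robot.read_state();print(s)
for n in ("scene","top"):
    c=robot.read_camera(n);cv2.imwrite(f"pics/{n}1.png",c["color"][:,:,::-1]);print(n,c["intrinsics"],c["k1"],c["pose"])
    np.savez(f"{n}.npz",**c)
E
```

```text
pics
{'t': 0.0, 'q': array([-1.36840075e+00,  1.31122960e-01,  1.48925568e+00,  1.74728978e-06,
        1.52297765e+00, -8.54226057e-02]), 'dq': array([ 0.00093394,  0.00082703,  0.00121706, -0.00023896, -0.0001389 ,
        0.00012723]), 'joint_torque': array([ 2.02545023e-03, -5.59831309e+01, -4.91759133e+01,  7.71165197e-02,
        3.53504287e-02, -1.42877207e-04]), 'tool_pos': array([ 0.1702444 , -0.57492188,  0.30172308]), 'orientation': array([-3.10737534e+00, -4.50292217e-01,  1.59106852e-04]), 'force': array([-0.04499701,  0.78100113,  0.15780014]), 'wrist_torque': array([-0.00535578, -0.03753377,  0.0007486 ]), 'gripper_force': 0.0, 'opening': 0.09332428182081275}
scene [[507.04016688   0.         278.54932098]
 [  0.         507.04016688 210.59081161]
 [  0.           0.           1.        ]] -0.1701066698814814 [[ 0.34048005  0.62350397 -0.70378699  1.34456774]
 [ 0.94023822 -0.22979083  0.25129317 -0.20975426]
 [-0.00504151 -0.74728775 -0.66448146  0.88315655]
 [ 0.          0.          0.          1.        ]]
top [[504.96924875   0.         268.14894668]
 [  0.         504.96924875 216.00047573]
 [  0.           0.           1.        ]] -0.06673786809632169 [[-1.06382459e-03 -9.80226428e-01  1.97876268e-01  2.79741599e-01]
 [-9.99827043e-01 -2.63146098e-03 -1.84108394e-02  1.16911867e-01]
 [ 1.85674951e-02 -1.97861630e-01 -9.80054092e-01  1.20369191e+00]
 [ 0.00000000e+00  0.00000000e+00  0.00000000e+00  1.00000000e+00]]
```

View pics/top1.png

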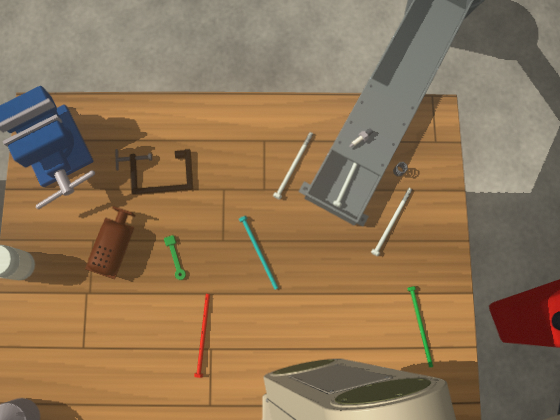

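View pics/scene1.png

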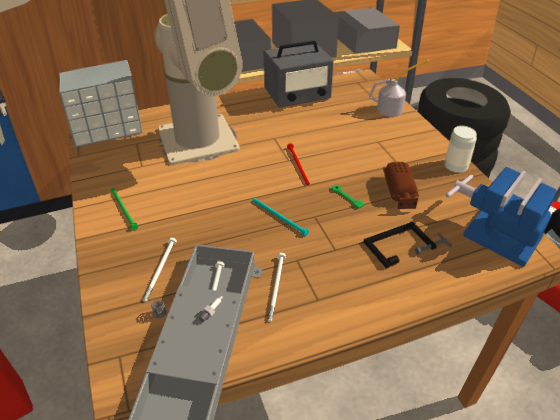

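The top view shows the chute's end wall from about (305,188) to (363,222) and the bolt from its head at (341,203) to the hood edge at (354,165). The spark plug lies on the hood at (362,138). I'll enlarge both views.

```bash
cat > h.py <<'E'
import numpy as np,cv2
from scipy.spatial.transform import Rotation as R
def ray(c,uv,T=None):
    K=c["intrinsics"];k1=float(c["k1"]);T=c["pose"] if T is None else T
    d=np.array([(uv[0]-K[0,2])/K[0,0],(uv[1]-K[1,2])/K[1,1]]);s=d.copy()
    for _ in range(20): s=d/(1+k1*(s@s))
    return T[:3,3],T[:3,:3]@np.r_[s,1]
def plane(c,uv,z,T=None):
    o,d=ray(c,uv,T);return o+d*(z-o[2])/d[2]
def proj(c,p,T=None):
    T=c["pose"] if T is None else T
    q=T[:3,:3].T@(np.asarray(p)-T[:3,3]);s=q[:2]/q[2];s=s*(1+float(c["k1"])*(s@s));K=c["intrinsics"]
    return np.array([K[0,0]*s[0]+K[0,2],K[1,1]*s[1]+K[1,2]])
def tcp(s):
    T=np.eye(4);T[:3,3]=s["tool_pos"];T[:3,:3]=R.from_rotvec(s["orientation"]).as_matrix();return T
E
python3 - <<'E'
import cv2
a=cv2.imread("pics/top1.png")[110:240,270:430];b=cv2.imread("pics/scene1.png")[230:360,150:310]
cv2.imwrite("pics/crop1.png",cv2.hconcat([cv2.resize(a,None,fx=2.5,fy=4.5,interpolation=2)[:, :400],cv2.resize(b,None,fx=2.5,fy=4.5,interpolation=2)[:, :400]]))
E
```

```text
(no output)
```

View pics/crop1.png

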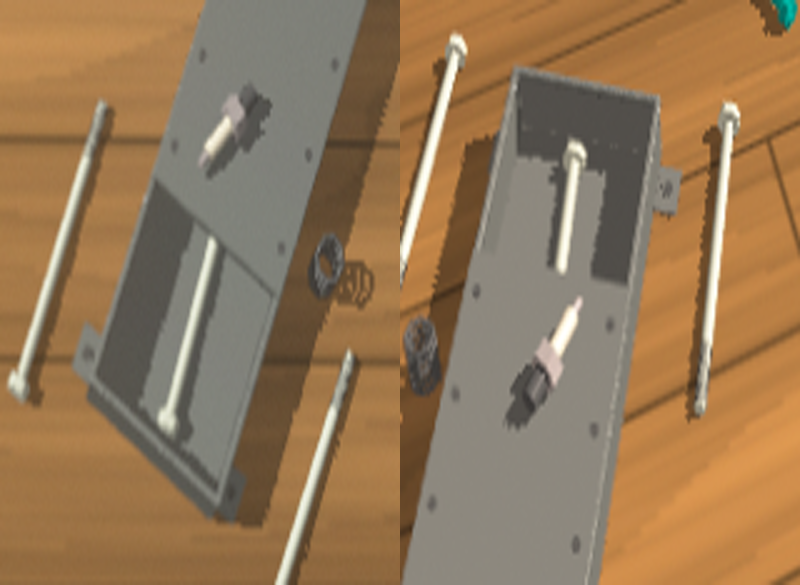

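```bash
python3 - <<'E'
from h import *
t=np.load("top.npz");s=np.load("scene.npz")
P=lambda n,c,uv,z:print(n,plane(c,uv,z).round(4))
P("rimL",t,(306.8,195.5),.046);P("rimR",t,(358,221.5),.046)
P("rimR",s,(196,245.1),.046);P("rimL",s,(254,251.6),.046)
P("hoodL",t,(332,150),.049);P("hoodR",t,(380,175.5),.049)
P("hoodR",s,(182,285.6),.049);P("hoodL",s,(241.2,293.3),.049)
P("head",t,(337.2,203.3),.0115);P("mid",t,(354.8,163.3),.0115)
P("head",s,(220,264),.0115);P("mid",s,(214.4,290.4),.0115)
E
```

```text
rimL [0.5632 0.0038 0.046 ]
rimR [ 0.5009 -0.1157  0.046 ]
rimR [ 0.505  -0.1141  0.046 ]
rimL [0.5709 0.0063 0.046 ]
hoodL [ 0.6754 -0.0587  0.049 ]
hoodR [ 0.6124 -0.1724  0.049 ]
hoodR [ 0.617  -0.1709  0.049 ]
hoodL [ 0.68   -0.0571  0.049 ]
head [ 0.5524 -0.0734  0.0115]
mid [ 0.6541 -0.1202  0.0115]
head [ 0.5499 -0.0714  0.0115]
mid [ 0.6222 -0.1038  0.0115]
```

```bash
python3 -m jog '0.4 0.029 -0.02 0 0;0.4 0.029 -0.02 0 0;0.4 0.029 -0.02 0 0;0.4 0.029 -0.02 0 0;0.4 0.029 -0.02 0 0;0.4 0.029 -0.02 0 0;0.4 0.029 -0.02 0 0;0.4 0.029 -0.02 0 0;0.4 0.029 -0.02 0 0;0.4 0.029 -0.02 0 0' 8 && python3 -m jog '0.4 0.029 -0.02 0 0;0.4 0.029 -0.02 0 0;0.4 0.029 -0.02 0 0;0.4 0.029 -0.02 0 0;0.4 0.029 -0.02 0 0;0.4 0.029 -0.02 0 0;0.4 0.029 -0.02 0 0;0.4 0.029 -0.02 0 0;0.4 0 0 0 0;0.4 0 0 0 0' && python3 -m jog '0.4 0 0 0.01 7;0.4 0 0 0.01 7;0.4 0 0 0.01 7;0.4 0 0 0.01 7;0.4 0 0 0.01 7;0.4 0 0 0.01 6;0.4 0 0 0 0;0.4 0 0 0 0;0.4 0 0 0 0'
cat > look.py <<'E'
import sys
from h import *
from plant import robot
n=sys.argv[1];s=robot.read_state();c=robot.read_camera("wrist")
T=tcp(s)@c["tool_from_camera"]
np.savez(n+".npz",intrinsics=c["intrinsics"],k1=c["k1"],pose=T,tcp=tcp(s))
cv2.imwrite(f"pics/{n}.png",c["color"][:,:,::-1])
print(s["t"],s["tool_pos"],s["orientation"],s["q"],s["opening"],s["force"])
E
python3 look.py w1
```

```text
t: 0.93
tool_pos: [0.3922, -0.2996, 0.3024]
orientation: [-3.109, -0.45, 0.0]
force: [0.7, -0.3, 0.4]
opening: 0.0374
gripper_force: 0.0
t: 1.77
tool_pos: [0.5691, -0.0802, 0.3018]
orientation: [-3.108, -0.455, 0.002]
force: [-0.6, -0.3, 0.3]
opening: 0.037
gripper_force: 0.0
t: 2.52
tool_pos: [0.5685, -0.0826, 0.2433]
orientation: [3.071, -0.663, 0.001]
force: [-1.0, -0.5, -0.4]
opening: 0.0372
gripper_force: 0.0
2.5167 [ 0.5685261  -0.08263183  0.24331845] [ 3.07080254e+00 -6.62550901e-01  5.75680192e-04] [-2.33511203e-01  9.64474950e-02  1.63403068e+00 -1.21488031e-04
  1.41074538e+00  1.76230600e+00] 0.03724233929676104 [-1.02393748 -0.50806586 -0.44365262]
```

View pics/w1.png

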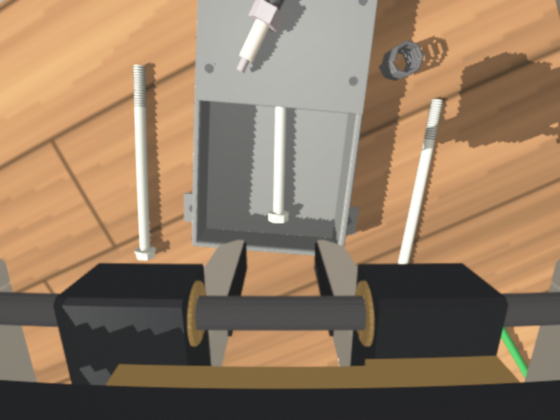

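The wrist view shows the bolt head at (278,216), and the shank leaves under the hood at (280,107). The rim corners are at about (194,243) and (343,251), and the hood edge runs from (198,101) to (360,111).

```bash
python3 - <<'E'
from h import *
c=np.load("w1.npz");T=c["tcp"]
f=lambda p:((np.linalg.inv(T)@np.r_[p,1])[:3]).round(4)
for n,uv,z in (("head",(278.5,217),.0115),("shank",(280.3,112),.0095),("rimL",(194,243),.046),("rimR",(343,251),.046),("hoodL",(198,101),.049),("hoodR",(360,111),.049)):
    p=plane(c,uv,z);print(n,p.round(4),"tool",f(p))
print(np.degrees(np.arctan2(T[1,0],T[0,0])))
E
```

```text
head [ 0.5497 -0.0712  0.0115] tool [-0.022  -0.0027  0.2318]
shank [ 0.6414 -0.1146  0.0095] tool [ 0.0795 -0.0009  0.2338]
rimL [0.5681 0.0053 0.046 ] tool [-0.0367 -0.0799  0.1973]
rimR [ 0.5046 -0.1161  0.046 ] tool [-0.0445  0.0568  0.1973]
hoodL [ 0.676  -0.0568  0.049 ] tool [ 0.0872 -0.0679  0.1943]
hoodR [ 0.6143 -0.174   0.049 ] tool [0.0793 0.0644 0.1944]
-24.350794017481416
```

```bash
python3 -m jog '0.4 0 -0.002 0.035 0;0.4 0 0 0.035 0;0.4 0 0 0.035 0;0.4 0 0 0.025 0;0.4 0 0 0.015 0;0.4 0 0 0.007 0;0.4 0 0 0 0;0.4 0 0 0 0;0.4 0 0 0 0' && python3 -m jog '0 0 0 0 0;0 0 0 0 0;0 0 0 0 0;0 0 0 0 0;0 0 0 0 0;0 0 0 0 0;0 0 0 0 0' 6 && python3 look.py w2
```

```text
t: 3.32
tool_pos: [0.5709, -0.0805, 0.0929]
orientation: [3.07, -0.666, 0.005]
force: [0.4, 0.8, -0.3]
opening: 0.0369
gripper_force: 0.0
t: 3.9
tool_pos: [0.5697, -0.0802, 0.091]
orientation: [3.07, -0.667, 0.001]
force: [-0.6, -1.0, 2.0]
opening: 0.0097
gripper_force: 6.0
3.9 [ 0.56967895 -0.08022112  0.09102884] [ 3.06993735e+00 -6.66945469e-01  6.58918149e-04] [-2.28994311e-01  2.67029954e-01  1.74015621e+00 -4.08590593e-05
  1.13398640e+00  1.76967178e+00] 0.009677589976509296 [-0.60530545 -0.99377687  2.01412345]
```

View pics/w2.png

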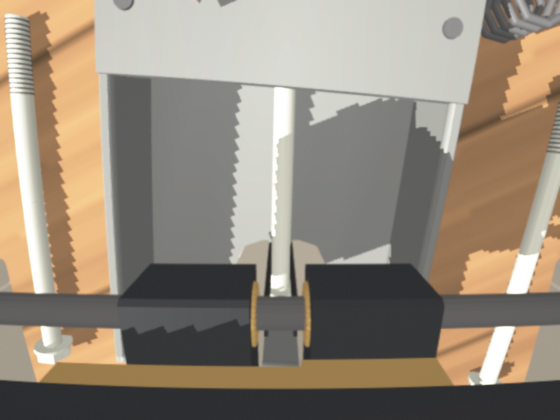

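Gripped on the shank (opening 9.7 mm). Now a gentle lift, letting the bolt pivot in the pads.

```bash
python3 -m jog '0 0 0 -0.005 0;0 -0.001 0 -0.005 0;0 -0.001 0 -0.005 0;0 -0.001 0 -0.005 0;0 -0.001 0 -0.005 0;0 -0.002 0 -0.005 0;0 0 0 0 0;0 0 0 0 0' 5 && python3 - <<'E'
from h import *
from plant import robot
c=robot.read_camera("scene");cv2.imwrite("pics/s2.png",cv2.resize(c["color"][210:330,120:280,::-1],None,fx=4,fy=4))
E
python3 look.py w3
```

```text
t: 4.62
tool_pos: [0.5642, -0.0776, 0.1213]
orientation: [-3.07, 0.667, -0.001]
force: [-0.8, -0.6, -1.8]
opening: 0.0099
gripper_force: 5.0
4.6667 [ 0.56402023 -0.07761199  0.12085387] [-3.07000806e+00  6.66762391e-01 -3.92901702e-04] [-2.26805786e-01  2.10575813e-01  1.74503835e+00  1.76868329e-05
  1.18572855e+00  1.77171293e+00] 0.009524278756781865 [ 0.00564479  0.48472189 -1.76319212]
```

View pics/s2.png

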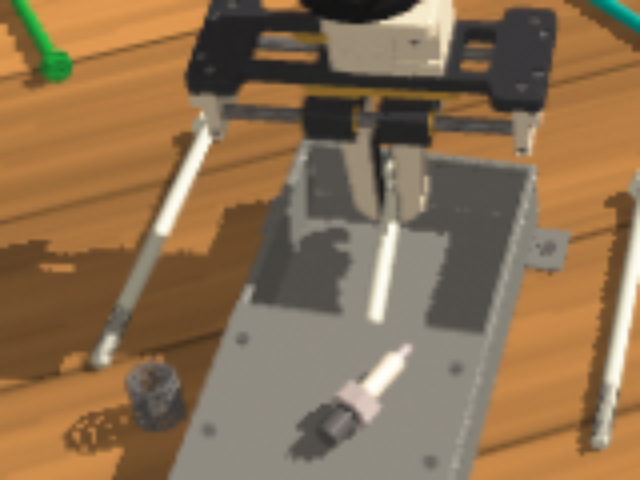

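View pics/w3.png

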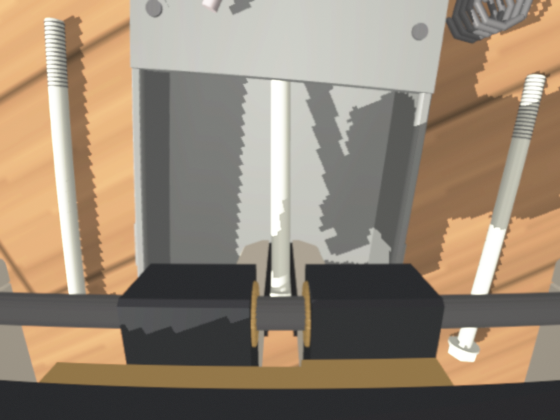

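The shank is in the fingers and passes under the hood at scene pixel (214,289). I'll get the tilt by cutting that ray with the bolt's vertical plane.

```bash
python3 - <<'E'
from h import *
s=np.load("scene.npz");w=np.load("w3.npz");T=w["tcp"]
# vertical plane through tool x axis & z; normal tool y (bolt at tool y~0)
for uv in ((213.75,289.5),(215.5,278),(217.5,266)):
    o,d=ray(s,uv);n=T[:3,1];p=o+d*((T[:3,3]-o)@n)/(d@n)
    print(p.round(4),(np.linalg.inv(T)@np.r_[p,1])[:3].round(4))
E
```

```text
[ 0.6249 -0.1054  0.0184] [ 0.0669 -0.      0.1025]
[ 0.6003 -0.0942  0.0258] [ 0.0399 -0.      0.0951]
[ 0.5728 -0.0816  0.0322] [ 0.0096 -0.      0.0887]
```

The bolt tilts about 13°, tip on the floor as intended. Continuing the slanted draw.

```bash
python3 -m jog '0 -0.003 0 -0.005 0;0 -0.003 0 -0.005 0;0 -0.003 0 -0.005 0;0 -0.003 0 -0.005 0;0 -0.003 0 -0.005 0;0 0 0 0 0;0 0 0 0 0;0 0 0 0 0' && python3 -m jog '0 -0.004 0 -0.006 0;0 -0.004 0 -0.006 0;0 -0.004 0 -0.006 0;0 -0.004 0 -0.006 0;0 0 0 0 0' && python3 - <<'E'
from h import *
from plant import robot
c=robot.read_camera("scene");cv2.imwrite("pics/s3.png",cv2.resize(c["color"][210:330,120:280,::-1],None,fx=4,fy=4))
E
python3 look.py w4
```

```text
t: 5.38
tool_pos: [0.5504, -0.0714, 0.1458]
orientation: [-3.07, 0.667, -0.0]
force: [1.0, -0.3, -0.3]
opening: 0.0094
gripper_force: 5.0
t: 5.8
tool_pos: [0.536, -0.0646, 0.1716]
orientation: [-3.07, 0.666, -0.003]
force: [-0.8, -0.5, -1.8]
opening: 0.0098
gripper_force: 5.0
5.85 [ 0.5361344  -0.0647084   0.17100271] [ 3.07008551 -0.66644894  0.00315191] [-2.15066487e-01  7.13489894e-02  1.79849193e+00  1.97480887e-07
  1.26974516e+00  1.78325335e+00] 0.009811069598612178 [-0.15818944  0.03544516 -1.21764113]
```

View pics/s3.png

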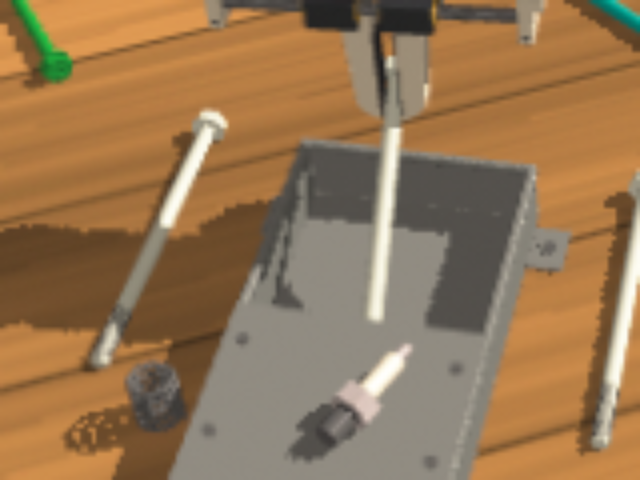

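The bolt stands slantwise, about 30°, with its thread still under the hood edge at (375,320). Next: pull back clear of the hood, clamp harder to freeze the tilt, then raise.

```bash
python3 -m jog '0 -0.006 0 -0.002 0;0 -0.006 0 -0.002 0;0 -0.006 0 -0.002 0;0 -0.006 0 -0.002 0;0 -0.006 0 -0.002 0;0 -0.005 0 -0.002 0;0 0 0 0 0;0 0 0 0 0' && python3 -m jog '0 0 0 0 0;0 0 0 0 0;0 0 0 0 0' 40 && python3 - <<'E'
from h import *
from plant import robot
c=robot.read_camera("scene");cv2.imwrite("pics/s4.png",cv2.resize(c["color"][210:330,120:280,::-1],None,fx=4,fy=4))
E
python3 look.py w5
```

```text
t: 6.57
tool_pos: [0.5039, -0.0501, 0.1821]
orientation: [-3.07, 0.666, -0.001]
force: [-0.1, -0.6, -0.3]
opening: 0.0098
gripper_force: 5.0
t: 6.82
tool_pos: [0.5041, -0.0504, 0.1816]
orientation: [3.07, -0.667, -0.0]
force: [-1.1, 0.1, -1.0]
opening: 0.0085
gripper_force: 40.0
6.8667 [ 0.50410368 -0.05038299  0.18161602] [-3.06993436e+00  6.67117736e-01  2.18505657e-04] [-2.00857346e-01 -2.92385158e-02  1.87990469e+00  1.20487902e-05
  1.29106544e+00  1.79789571e+00] 0.00862189573988374 [-0.1880844  -0.56128557 -1.43973205]
```

View pics/s4.png

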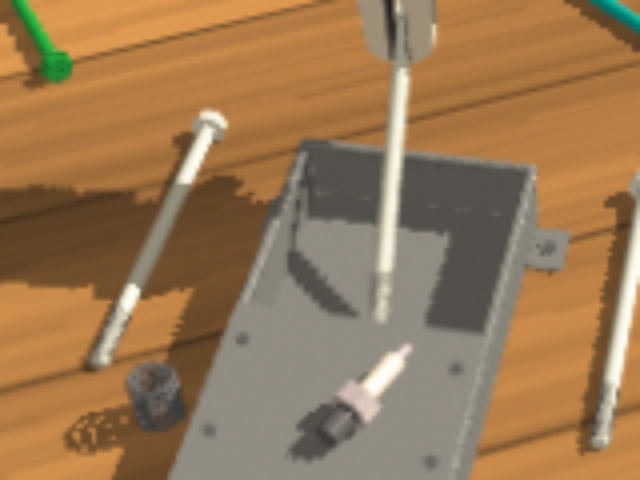

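The thread end is visible near (381,318), and by computation the tip is at x≈102 mm, clear of the hood. Raising it.

```bash
python3 -m jog '0 -0.002 0 -0.005 0;0 -0.002 0 -0.008 0;0 -0.002 0 -0.01 0;0 -0.002 0 -0.015 0;0 -0.002 0 -0.02 0;0 0 0 -0.02 0;0 0 0 -0.02 0;0 0 0 -0.02 0;0 0 0 -0.02 0;0 0 0 -0.02 0' && python3 -m jog '0 0 0 -0.02 0;0 0 0 -0.02 0;0 0 0 -0.015 0;0 -0.02 0 0 0;0 -0.02 0 0 0;0 -0.02 0 0 0;0 -0.02 0 0 0;0 -0.01 0 0 0;0 0 0 0 0;0 0 0 0 0' && python3 - <<'E'
from h import *
from plant import robot
s=robot.read_state();print(s)
c=robot.read_camera("scene");cv2.imwrite("pics/s5.png",c["color"][:,:,::-1])
c=robot.read_camera("top");cv2.imwrite("pics/t5.png",c["color"][:,:,::-1])
a=cv2.imread("pics/s5.png")[60:360,100:380];b=cv2.imread("pics/t5.png")[120:420,220:500]
cv2.imwrite("pics/c5.png",cv2.resize(cv2.hconcat([a,b]),None,fx=1.42,fy=1.42))
E
```

```text
t: 7.75
tool_pos: [0.4947, -0.046, 0.3422]
orientation: [-3.07, 0.667, -0.002]
force: [0.4, -0.4, -1.7]
opening: 0.0089
gripper_force: 40.0
t: 8.58
tool_pos: [0.4129, -0.0087, 0.396]
orientation: [-3.07, 0.666, -0.004]
force: [-0.4, -0.7, -1.6]
opening: 0.0086
gripper_force: 40.0
{'t': 8.5833, 'q': array([-1.45227539e-01, -4.09191144e-01,  1.81043724e+00, -5.59340003e-05,
        1.73774489e+00,  1.85286327e+00]), 'dq': array([-0.00879602,  0.03385919, -0.01241754, -0.00158274, -0.01057959,
       -0.00232555]), 'joint_torque': array([ 3.43429931e-01, -3.07463121e+01, -5.03350139e+01,  2.82148988e-02,
        9.16889403e-02,  5.67548478e-02]), 'tool_pos': array([ 0.41286291, -0.00865582,  0.39603567]), 'orientation': array([-3.07003997,  0.66608589, -0.00408289]), 'force': array([-0.43956955, -0.71347618, -1.61208512]), 'wrist_torque': array([0.0942245 , 0.08473588, 0.00602517]), 'gripper_force': 39.999502301216125, 'opening': 0.008578607183704267}
```

View pics/c5.png

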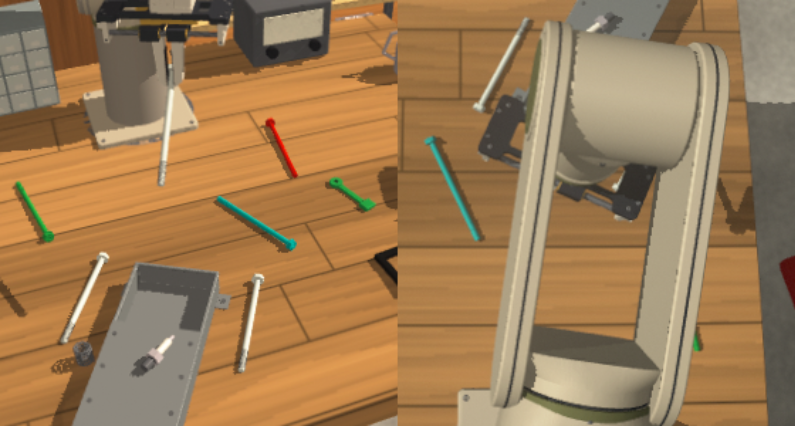

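The bolt hangs slantwise in the gripper, with its tip at scene pixel (213,190). Everything else is in place.

```bash
python3 - <<'E'
from h import *
from plant import robot
s=np.load("scene.npz");T=tcp(robot.read_state())
C=np.array([.539,-.057]);ex=np.array([.886,-.463])
for uv in ((213.4,189.6),(219,110)):
    o,d=ray(s,uv);n=T[:3,1];p=o+d*((T[:3,3]-o)@n)/(d@n)
    print(p.round(4),(np.linalg.inv(T)@np.r_[p,1])[:3].round(4),"chute x",(p[:2]-C)@ex)
E
```

```text
[ 0.5322 -0.0631  0.2186] [0.1304 0.     0.1769] chute x -0.003240029009606941
[ 0.4201 -0.012   0.3361] [0.0074 0.     0.0593] chute x -0.12613351206112788
```

```bash
python3 -m jog '0 -0.01 0 0 -2;0 -0.01 0 0 -5;0 0 0 0 -6;0 0 0 0 -6;0 0 0 0 -6;0 0 0 0 -6;0 0 0 0 -6;0 0 0 0 -5;0 0 0 0 -3;0 0 0 0 -1' && python3 -m jog '0 0 0 0 0;0 0 0 0 0;0 0 0 0 0;0 0 0 0 0;0 0 0 0 0;0 0 0 0 0' && python3 - <<'E'
from h import *
from plant import robot
T=tcp(robot.read_state());c=robot.read_camera("scene")
C=np.array([.539,-.057]);ex=np.array([.886,-.463])
for x,z in ((.1304,.1769),(.0074,.0593)):
    p=(T@[x,0,z,1])[:3];print(p.round(3),(p[:2]-C)@ex,proj(c,p).round(0))
im=np.ascontiguousarray(c["color"][:,:,::-1]);cv2.imwrite("pics/s6.png",cv2.resize(im[40:260,120:340],None,fx=2,fy=2))
E
```

```text
t: 9.52
tool_pos: [0.3951, -0.0011, 0.3947]
orientation: [-3.086, -0.589, 0.001]
force: [0.3, -0.2, -1.4]
opening: 0.0084
gripper_force: 40.0
t: 10.02
tool_pos: [0.3947, -0.0008, 0.3948]
orientation: [3.087, 0.585, 0.0]
force: [-0.0, -0.3, -1.3]
opening: 0.0085
gripper_force: 40.0
[0.516 0.047 0.218] -0.06846024360760346 [261. 174.]
[0.402 0.002 0.335] -0.14903914175595084 [223. 105.]
```

View pics/s6.png

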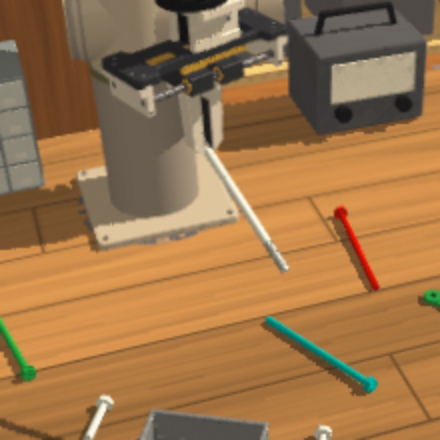

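The tip appears at crop (284,268), which is scene (262,174), matching the prediction of (261,174). It is 68 mm in front of the end wall and 218 mm above the bench, and the arm is still.

```bash
python3 -c "
from plant import robot
print(robot.close_job())"
```

```text
the job is handed in; nothing more can be done
None
```

The job is handed in: the bolt was drawn out slantwise through the mouth and is held still in the gripper, its lower end about 0.22 m above the open bench and clear of the chute by my measurements; no verdict came back.

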